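Pin the jewellery T-stand into the display riser

TASK

Take the T-shaped jewellery stand out of the stock rack, slide the tip of its foot pin lightly along the centre line of the dark steel plate in the wooden display riser until it drops into the blind hole, and push it fully home, collar flush on the plate, before letting go. Do not press hard on the plate or riser, and leave the rest of the stock where it stands.

Things in the scene. Friction and masses are not known exactly. Their poses are not given: they have to be found in the camera images.
- tstand: T-shaped stand, 102 mm tall, about 0.16 kg, upright in a rack socket at the start, collar on the rack's top. Origin: centre of the pin's tip; z up along the stand. From the bottom: steel pin 10 mm across, 16 mm long (lowest 3 mm coned to 6 mm across); collar 36 mm across, z = 16 to 22 mm; steel column 10 mm across; dark wooden crossbar, z = 82 to 102 mm
- tstand_bar (a point): centre of the T-stand's crossbar, 92 mm straight above the pin's tip: the place to grip. The bar is 90 mm long (along the stand's y), 14 mm thick (along its x, the way to grip it) and 20 mm high
- rack: fixed light wooden stock rack 70 (x) x 210 (y) x 30 mm high. Origin: centre of underside. Two loose sockets, 14 mm across and 20 mm deep, at y = -65 and +65 mm; one holds the T-stand, the other the ring cone
- riser: fixed wooden display riser 120 (x) x 300 (y) x 40 mm high. Origin: centre of underside. Its top has a window 60 mm (x) by 124 mm (y) in the middle, in which a flat dark steel plate lies 4 mm below the wooden top, at z = 36 mm. More than 60 N of the stand on riser and plate, summed over all points of contact, damages them
- plate_mid (a point): middle of the window, on the plate's surface (36 mm above the riser's origin; axes as the riser's; not the hole). The plate is rigid. Its one unmarked blind hole, 12 mm across with a 1 mm chamfer, 20 mm deep, lies on the riser's centre line x = 0, anywhere from y = -40 to +40 mm: its place differs each time and is not measured
- ringcone: the rack's other piece: a dark wooden ring cone 60 mm tall on the same collar and pin as the T-stand (overall 82 mm, no crossbar); bystander. Origin: tip of its pin
- ringbox: small cream ring box 45 x 45 x 30 mm standing on one end of the riser; bystander. Origin: centre of underside
- dish: small white dish 52 mm across, 18 mm high, on the other end of the riser; bystander. Origin: centre of underside
- mug: pink mug, 84 mm across, 110 mm high, behind the work area; bystander. Origin: centre of underside
- candle: lidded candle jar 70 mm across, 80 mm high; bystander. Origin: centre of underside
- books: two flat books 130 x 180 mm, together 40 mm high; bystander. Origin: centre of underside
- tin: round metal tin 64 mm across, 45 mm high; bystander. Origin: centre of underside
Not all that is in view belongs to the job. Leave any pink or yellow look-alike of the tstand alone. There is more than one size of the rack; the job needs the smaller.

How it is judged:
By the outcome, as a careful person would: the job done as asked, in the order asked, and still so for the second after the job is handed in, with the robot touching nothing.
It also fails if it takes over 72 s, if anything falls off the work surface, if the arm or the gripper's body presses on something with over 40 N, if the wrist force passes 120 N, or if a joint passes its speed limit or range.

ROBOT

A 6-joint arm with a two-finger parallel gripper is mounted at the origin on the work surface. World frame = base frame: x ahead of the robot, y to its left, z up, the work surface at z = 0. Lengths are in m, angles in rad, forces in N, time in s.
With the tool pointing down it reaches from about 0.325 to 0.9 m from the base axis. Payload 6.1 kg.
Tool frame: the origin (TCP) lies between the finger pads; the fingertips stand 8 mm ahead of it and the grasp point (between the pads) lies 11 mm behind it; z points along the fingers, y is the line along which they close (so a half turn about z gives the same grasp; the last joint's range is limited). The gripper opens to 85 mm and grips with 20 to 120 N. Pads are 22 mm wide; open, the fingers measure 114 mm over their backs; the gripper's body (76 mm by 85 mm) begins 54 mm behind the grasp point. The pads swing forward as they close: fully open they stand 13 mm farther back than shut.
Start: joints at [1.053, 0.22, 1.526, -0, 1.395, -0.126], TCP at [0.239, 0.578, 0.239] pointing down, gripper open.
Joint ranges: [-2.98, 2.98], [-0.91, 2.08], [0.09, 2.57], [-1.24, 4.39], [0.2, 2.65], [-2.68, 2.68]. Speed limits (rad/s): [2.57, 2.57, 3.01, 3.14, 3.14, 3.14].

INTERFACE

Orientations are given as a unit quaternion [x, y, z, w].
In Python, from rig import bot gives the robot as it stands.
- The arm moves only by the shell command python3 -m crank 'ROWS' [FORCE]. ROWS is JSON, a list of rows, each an object of numbers: "jaw": the finger opening in cm, from 0 to 8.54; "x", "y", "z": the shift along the tool's x, y, z in cm; "yaw": the turn about the tool's z in rad. In form: [{"jaw": .., "x": .., "y": .., "z": .., "yaw": ..}, ...]. A call has 1 to 20 rows; each row is the pose to reach, as a shift and turn from the pose commanded when the call began, along the tool's axes at that moment; what a row does not reach only later rows make up. A row lasts 1/12 s, in which the tool goes at most 41.7 mm and 7.16 degrees, less where a joint would pass 70% of its speed; a pose out of reach is approached as far as the arm can. A call with a gripper value outside its range is refused whole. The fingers move at their own pace and stop on an object; FORCE is the grip in N (left out, the last holds). Time passes only in rows, so rows that repeat a pose let the fingers close. It gives the time, the measured TCP pose, the force, the opening and the grip force at its end, in the units of the state.
- bot.get_state(): the state, without advancing time (a new reading comes with each control period).
- bot.grab_frame(name): name is "scene" or "side" or "wrist"; returns the picture (400x640x3 uint8, blue, green, red); there is no depth.
- bot.camera_info(name): a dict with "fx", "fy", "cx", "cy" (pixels), "R" (3x3) and "t" (3): a world point X has camera coordinates R X + t. Camera axes: x right, y down, z forward; pixel columns grow to the right and rows downward; lengths in m; the calibration is good to about 2 mm. The wrist camera is an equidistant fisheye: a pixel r from the principal point sees the ray r / f radians off the axis. A picture is of the moment at which its call begins: read the wrist's pose just before it. camera_info takes no time and is no camera call; for the wrist camera it gives the pose at the moment of the call.
- bot.hand_in(): hands the job in; it is judged then, once.
The state is a dict: "time": time; "q": joint angles; "dq": joint speeds; "joint_torque": joint torques, N m; "tool_pos": TCP position; "ee_rot": TCP orientation; "wrist_force": force on the tool from outside, world axes, zero at the start; "torque": the same for the moment, N m; "finger_gap": opening from 0.0 (shut) to 1.0 (fully open); "grasp_force": force on a finger pad.
Only numpy, scipy, OpenCV 4.12 (cv2) and the standard library are available. Lean on these libraries where they do the work, as an engineer would, in place of code of your own. Each camera call takes 0.05 s, during which the arm holds its last target. There are 200 camera calls.

## Working session

There is one attempt and no reset: what is moved stays moved. The work goes in short steps, Python scripts to look and compute and a shell command to move; the robot and the scene stay as the last step left them, time stands still between calls to the robot, and variables do not carry over. Pictures are saved under pics/ and viewed, at most 10 in all, crops included, and the job is handed in when it is done.

```bash
ls; mkdir -p pics; python3 - <<'E'
from rig import bot
import cv2
for n in("scene","side"):
    cv2.imwrite(f"pics/{n}0.png",bot.grab_frame(n))
    c=bot.camera_info(n);print(n,{k:(v if not hasattr(v,'tolist') else v.tolist()) for k,v in c.items()})
s=bot.get_state();print(s)
E
```

```text
pics
scene {'fx': 495.9456168484996, 'fy': 495.9456168484996, 'cx': 325.20720725018504, 'cy': 183.6551874182005, 'R': [[0.8796174089710758, 0.4753325531993994, -0.018225742891637687], [0.3265412801756162, -0.6312485707951858, -0.7034884748240765], [-0.3458959470365064, 0.6128492520497808, -0.710472932690432]], 't': [-0.46790044665632285, -0.0722722559175224, 1.4294063433217208]}
side {'fx': 388.19075857020124, 'fy': 388.19075857020124, 'cx': 307.0728360944483, 'cy': 202.57918630944235, 'R': [[-0.9981067705545401, -0.06139959184844213, 0.003600651889723937], [-0.04418457624902145, 0.675074757973223, -0.7364250093316284], [0.04278548579694594, -0.7351898810975565, -0.6765096015112277]], 't': [0.5219851345940322, 0.06472724508074541, 0.9355995715153542]}
{'time': 0.1, 'q': array([ 1.05289854e+00,  2.21156678e-01,  1.52746183e+00,  1.63294717e-05,
        1.39476010e+00, -1.26080662e-01]), 'dq': array([-0.00132403, -0.0008823 , -0.00262268, -0.0002258 ,  0.00172294,
        0.0004919 ]), 'joint_torque': array([ 1.87083140e-03, -4.98237956e+01, -3.90549946e+01, -1.09860482e-04,
        5.57945794e-03, -4.74494402e-05]), 'tool_pos': array([0.23838951, 0.57717416, 0.23832128]), 'ee_rot': array([ 1.94659128e-01,  9.80870545e-01, -8.44544156e-04, -2.90211405e-04]), 'wrist_force': array([-0.30995385, -0.91648544, -0.08378107]), 'torque': array([-0.00383526,  0.00398986, -0.00489803]), 'grasp_force': 0.0, 'finger_gap': 1.0006300272506468}
```

View pics/scene0.png

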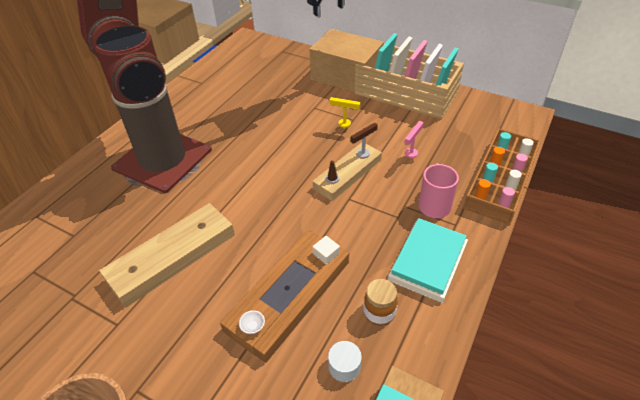

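View pics/side0.png

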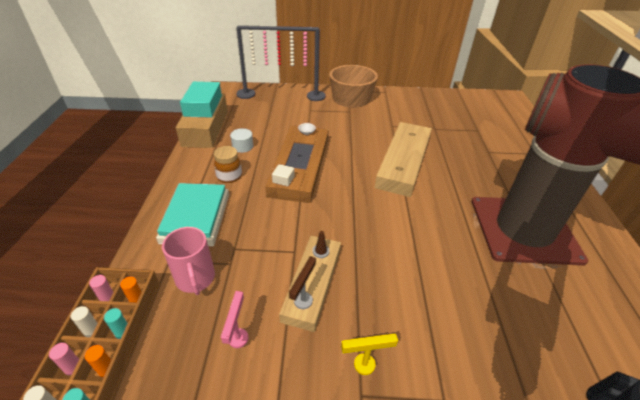

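The scene view shows the T-stand with its dark bar at (364,133), in the small rack with the ring cone at (333,172). The riser plate is at (288,287), with a dark spot at (287,288). The side view has the bar at (302,280) and the plate at (299,155). Next I'll measure these.

```bash
cat > h.py <<'E'
import numpy as np, cv2
from rig import bot
def ray(c,u,v):
    d=c["R"].T@np.array([(u-c["cx"])/c["fx"],(v-c["cy"])/c["fy"],1.]); return -c["R"].T@c["t"],d
def plane(c,u,v,z):
    o,d=ray(c,u,v); return o+d*(z-o[2])/d[2]
def tri(c1,p1,c2,p2):
    A=[];b=[]
    for c,p in((c1,p1),(c2,p2)):
        o,d=ray(c,*p); d=d/np.linalg.norm(d);P=np.eye(3)-np.outer(d,d);A.append(P);b.append(P@o)
    return np.linalg.lstsq(np.vstack(A),np.hstack(b),rcond=None)[0]
def blob(im,mask,seed,r):
    m=np.zeros_like(mask);u,v=seed;m[v-r:v+r,u-r:u+r]=mask[v-r:v+r,u-r:u+r]
    cs,_=cv2.findContours(m,cv2.RETR_EXTERNAL,cv2.CHAIN_APPROX_NONE)
    return max(cs,key=cv2.contourArea) if cs else None
E
python3 - <<'E'
from h import *
np.set_printoptions(precision=4,suppress=True)
I={n:cv2.imread(f"pics/{n}0.png") for n in("scene","side")};C={n:bot.camera_info(n) for n in I}
def look(seed,r,f):
    out={}
    for n in I:
        hsv=cv2.cvtColor(I[n],cv2.COLOR_BGR2HSV);u,v=seed[n]
        print(n,"pix",I[n][v,u],hsv[v,u])
        c=blob(I[n],f(I[n],hsv),seed[n],r); M=cv2.moments(c);out[n]=c
        print("  c",M["m10"]/M["m00"],M["m01"]/M["m00"],"area",M["m00"],cv2.minAreaRect(c),cv2.boxPoints(cv2.minAreaRect(c)).round(1).tolist())
    return out
def cen(c): M=cv2.moments(c);return M["m10"]/M["m00"],M["m01"]/M["m00"]
b=look({"scene":(364,133),"side":(302,280)},28,lambda i,h:((i.max(2)<100)*255).astype(np.uint8))
print("bar",tri(C["scene"],cen(b["scene"]),C["side"],cen(b["side"])))
for n in b:
    r=cv2.boxPoints(cv2.minAreaRect(b[n])); print(n,[plane(C[n],*p,.106)[:2] for p in r])
g=look({"scene":(275,297),"side":(299,160)},40,lambda i,h:((h[...,1]<90)&(i.max(2)<110)).astype(np.uint8)*255)
print("plate",tri(C["scene"],cen(g["scene"]),C["side"],cen(g["side"])))
for n in g:
    a=cv2.approxPolyDP(g[n],4,True)[:,0]; print(n,a.tolist());print([plane(C[n],*p,.036)[:2].round(4).tolist() for p in a])
k=[cv2.resize(I["scene"][110:360,220:400],None,fx=2.2,fy=2.2,interpolation=cv2.INTER_CUBIC),cv2.resize(I["side"][110:340,260:350],None,fx=2.2,fy=2.2*250/230,interpolation=cv2.INTER_CUBIC)]
cv2.imwrite("pics/crop.png",np.hstack([x[:550] for x in k]))
E
```

```text
scene pix [26 37 63] [  9 150  63]
  c 363.5 134.36363636363637 area 110.0 ((364.0000305175781, 134.0), (6.260990142822266, 29.516096115112305), 63.43495178222656) [[349.3999938964844, 137.8000030517578], [375.79998779296875, 124.5999984741211], [378.6000061035156, 130.1999969482422], [352.20001220703125, 143.39999389648438]]
side pix [32 56 99] [ 11 173  99]
  c 301.7602880658436 280.57201646090533 area 324.0 ((304.9000244140625, 279.70001220703125), (15.652474403381348, 44.27414321899414), 26.56505012512207) [[288.0, 296.0], [307.79998779296875, 256.3999938964844], [321.79998779296875, 263.3999938964844], [302.0, 303.0]]
bar [0.5159 0.2536 0.0976]
scene [array([0.4913, 0.2142]), array([0.5305, 0.297 ]), array([0.5471, 0.2784]), array([0.508 , 0.1972])]
side [array([0.5383, 0.2941]), array([0.5094, 0.2042]), array([0.4824, 0.2192]), array([0.5132, 0.3065])]
scene pix [106  98 101] [131  19 106]
  c 287.08773436381847 286.03177329325894 area 1164.5 ((287.6339416503906, 286.0811462402344), (24.63323211669922, 55.16370391845703), 42.51044845581055) [[259.8999938964844, 298.1000061035156], [297.20001220703125, 257.3999938964844], [315.3999938964844, 274.1000061035156], [278.1000061035156, 314.70001220703125]]
side pix [91 89 90] [135   6  91]
  c 299.22777777777776 155.28690476190476 area 420.0 ((299.1500244140625, 154.55001831054688), (19.60611915588379, 26.246904373168945), 18.43494987487793) [[285.70001220703125, 163.89999389648438], [294.0, 139.0], [312.6000061035156, 145.1999969482422], [304.29998779296875, 170.10000610351562]]
plate [ 0.5578 -0.2186  0.0358]
scene [[312, 271], [294, 261], [260, 298], [277, 310], [283, 305], [281, 311]]
[[0.5855, -0.1596], [0.536, -0.1549], [0.5212, -0.2712], [0.5687, -0.2786], [0.5736, -0.2627], [0.5774, -0.2767]]
side [[294, 143], [286, 164], [305, 167], [312, 145]]
[[0.5787, -0.278], [0.5918, -0.1747], [0.5389, -0.1646], [0.5254, -0.2712]]
```

View pics/crop.png

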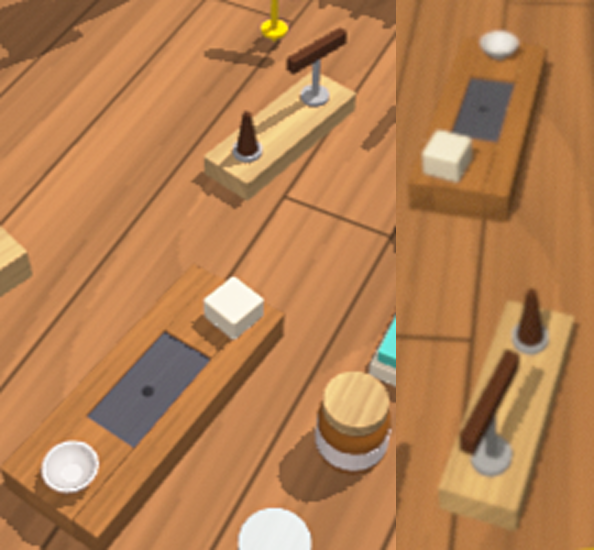

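The hole shows at scene pixel (287,288) and side pixel (300,155). The bar is near (0.516,0.254) and the plate middle near (0.557,-0.218), with the riser turned about -7.3°. I'll go above the bar and refine with the wrist camera.

```bash
cat >> h.py <<'E'
from scipy.spatial.transform import Rotation as Ro
def shift(target,ang=None):
    "tool-axis shift in cm to world target; yaw (rad) so tool y points along world angle ang (mod pi)"
    s=bot.get_state();R=Ro.from_quat(s["ee_rot"]).as_matrix()
    d=R.T@(np.array(target)-s["tool_pos"])*100
    w=0
    if ang is not None:
        a=np.arctan2(R[1,1],R[0,1]); w=(a-ang+np.pi/2)%np.pi-np.pi/2
    print("shift x y z cm",d.round(2),"yaw",round(w,3),"tcp",s["tool_pos"].round(4),"q",s["q"].round(2),"F",s["wrist_force"].round(2))
E
python3 - <<'E'
from h import *
for n,p in(("scene",(286.8,287.7)),("side",(300,155.2))): print(plane(bot.camera_info(n),*p,.036))
shift([.516,.254,.235],np.radians(-19))
E
```

```text
[ 0.55846251 -0.22271359  0.036     ]
[ 0.55652902 -0.21824917  0.036     ]
shift x y z cm [-38.   -19.27   0.36] yaw 1.511 tcp [0.2384 0.5772 0.2383] q [ 1.05  0.22  1.53  0.    1.39 -0.13] F [-0.31 -0.92 -0.08]
```

```bash
python3 -m crank '[{"jaw":8.5,"x":-38,"y":-19.3,"z":0.3,"yaw":1.51},{"jaw":8.5,"x":-38,"y":-19.3,"z":0.3,"yaw":1.51},{"jaw":8.5,"x":-38,"y":-19.3,"z":0.3,"yaw":1.51},{"jaw":8.5,"x":-38,"y":-19.3,"z":0.3,"yaw":1.51},{"jaw":8.5,"x":-38,"y":-19.3,"z":0.3,"yaw":1.51},{"jaw":8.5,"x":-38,"y":-19.3,"z":0.3,"yaw":1.51},{"jaw":8.5,"x":-38,"y":-19.3,"z":0.3,"yaw":1.51},{"jaw":8.5,"x":-38,"y":-19.3,"z":0.3,"yaw":1.51},{"jaw":8.5,"x":-38,"y":-19.3,"z":0.3,"yaw":1.51},{"jaw":8.5,"x":-38,"y":-19.3,"z":0.3,"yaw":1.51},{"jaw":8.5,"x":-38,"y":-19.3,"z":0.3,"yaw":1.51},{"jaw":8.5,"x":-38,"y":-19.3,"z":0.3,"yaw":1.51},{"jaw":8.5,"x":-38,"y":-19.3,"z":0.3,"yaw":1.51},{"jaw":8.5,"x":-38,"y":-19.3,"z":0.3,"yaw":1.51},{"jaw":8.5,"x":-38,"y":-19.3,"z":0.3,"yaw":1.51},{"jaw":8.5,"x":-38,"y":-19.3,"z":0.3,"yaw":1.51},{"jaw":8.5,"x":-38,"y":-19.3,"z":0.3,"yaw":1.51}]' 60
python3 - <<'E'
from h import *
shift([.516,.254,.235],np.radians(-19))
c=bot.camera_info("wrist");im=bot.grab_frame("wrist");cv2.imwrite("pics/w1.png",im)
import pickle;pickle.dump(c,open("w1.pkl","wb"));print(c)
E
```

```text
time: 1.52
tool_pos: [0.5157, 0.2548, 0.2363]
ee_rot: [0.813, 0.582, -0.0, -0.0]
wrist_force: [-0.3, -1.2, 0.7]
finger_gap: 0.998
grasp_force: 0.0
shift x y z cm [-0.07  0.05  0.13] yaw 0.003 tcp [0.5157 0.2548 0.2363] q [ 0.32  0.1   1.66 -0.    1.37  0.65] F [-0.28 -1.19  0.68]
{'fx': 309.70691628693146, 'fy': 309.70691628693146, 'cx': 319.73239512657074, 'cy': 191.379359279969, 'R': array([[ 0.94650311, -0.3226904 ,  0.0016632 ],
       [-0.30703843, -0.8989835 ,  0.31233969],
       [-0.09929383, -0.29614115, -0.94996903]]), 't': array([-0.40679484,  0.34777131,  0.50372791])}
```

View pics/w1.png

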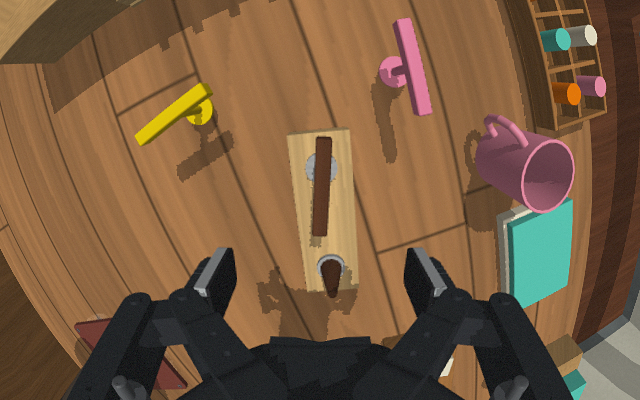

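The wrist view shows the T-stand's bar from (323,137) to (320,236), centre (321,187), with its collar at (321,168) and the ring cone at (330,275).

```bash
cat >> h.py <<'E'
def wplane(c,u,v,z):
    p=np.array([u-c["cx"],v-c["cy"]]);r=np.linalg.norm(p);t=r/c["fx"]
    d=c["R"].T@np.r_[p/r*np.sin(t),np.cos(t)];o=-c["R"].T@c["t"];return o+d*(z-o[2])/d[2]
E
python3 - <<'E'
from h import *;import pickle
np.set_printoptions(precision=4,suppress=True)
c=pickle.load(open("w1.pkl","rb"));im=cv2.imread("pics/w1.png")
h=cv2.cvtColor(im,cv2.COLOR_BGR2HSV)
print(im[187,321],im[150,300],im[160,326])
m=((im.max(2)<125)&(h[...,1]>110)).astype(np.uint8)*255
m2=m.copy();m2[:,:300]=0;m2[:,345:]=0
m2=cv2.morphologyEx(m2,cv2.MORPH_OPEN,np.ones((5,5),np.uint8))
b=blob(im,m2,(321,187),55)
P=cv2.boxPoints(cv2.minAreaRect(b));print(P)
Q=np.array([wplane(c,*p,.116)[:2] for p in b[:,0]]).astype(np.float32)
r=cv2.minAreaRect(Q*1000);print("bar on z=.116 mm",r)
P=np.array([wplane(c,*p,.116)[:2] for p in ((323.5,138),(320,236))]);print(P,P.mean(0),np.degrees(np.arctan2(*(P[0]-P[1]))))
print("collar",wplane(c,321,168,.036),"cone collar",wplane(c,331,265,.036))
R=[wplane(c,*p,.03)[:2] for p in((288,135),(349,128),(357,288))];print("rack corners",R)
E
```

```text
[37 57 88] [109 162 196] [40 57 90]
[[311.412  235.8787]
 [316.0775 136.3474]
 [331.7929 137.0841]
 [327.1274 236.6154]]
bar on z=.116 mm ((517.3781127929688, 252.7376708984375), (90.85420227050781, 13.66280746459961), 68.31434631347656)
[[0.5332 0.2941]
 [0.5016 0.2104]] [0.5174 0.2523] 20.66378483773854
collar [0.517  0.2517 0.036 ] cone collar [0.4888 0.1292 0.036 ]
rack corners [array([0.4942, 0.2979]), array([0.5605, 0.2836]), array([0.5095, 0.0785])]
```

```bash
python3 -c "
from h import *
shift([.5173,.2525,.096],np.radians(-21.5))"
```

```text
shift x y z cm [-0.16  0.21 14.03] yaw 0.047 tcp [0.5158 0.2547 0.2363] q [ 0.32  0.1   1.66 -0.    1.37  0.65] F [-0.61  0.15 -0.25]
```

```bash
python3 -m crank '[{"jaw":6,"x":-0.2,"y":0.2,"z":3,"yaw":0.045},{"jaw":5,"x":-0.2,"y":0.2,"z":6,"yaw":0.045},{"jaw":5,"x":-0.2,"y":0.2,"z":9,"yaw":0.045},{"jaw":5,"x":-0.2,"y":0.2,"z":11.5,"yaw":0.045},{"jaw":5,"x":-0.2,"y":0.2,"z":13,"yaw":0.045},{"jaw":5,"x":-0.2,"y":0.2,"z":14,"yaw":0.045},{"jaw":5,"x":-0.2,"y":0.2,"z":14,"yaw":0.045},{"jaw":5,"x":-0.2,"y":0.2,"z":14,"yaw":0.045},{"jaw":5,"x":-0.2,"y":0.2,"z":14,"yaw":0.045}]' 60
python3 -c "
from h import *
shift([.5173,.2525,.096],np.radians(-21.5))"
```

```text
time: 2.32
tool_pos: [0.5185, 0.2521, 0.0979]
ee_rot: [0.827, 0.563, 0.001, 0.0]
wrist_force: [-0.1, 0.0, -0.2]
finger_gap: 0.583
grasp_force: 0.0
shift x y z cm [-0.01 -0.12  0.19] yaw -0.0 tcp [0.5185 0.2521 0.0979] q [0.32 0.25 1.78 0.   1.12 0.69] F [-0.06  0.01 -0.2 ]
```

```bash
python3 -m crank '[{"jaw":3},{"jaw":2},{"jaw":1.2},{"jaw":1.0},{"jaw":0.8},{"jaw":0.8},{"jaw":0.8},{"jaw":0.8},{"jaw":0.5},{"jaw":0.5},{"jaw":0.5},{"jaw":0.5}]' 60
python3 -c "
from h import *
shift([.5173,.2525,.096],np.radians(-21.5))"
```

```text
shift x y z cm [-0.01 -0.12  0.19] yaw -0.0 tcp [0.5185 0.2521 0.0979] q [0.32 0.25 1.78 0.   1.12 0.69] F [-0.06  0.01 -0.2 ]schema error: expected keys jaw, x, y, z, yaw
```

```bash
python3 -m crank '[{"jaw":3,"x":0,"y":-0.1,"z":0.1,"yaw":0},{"jaw":2,"x":0,"y":-0.1,"z":0.1,"yaw":0},{"jaw":1.2,"x":0,"y":-0.1,"z":0.1,"yaw":0},{"jaw":1,"x":0,"y":-0.1,"z":0.1,"yaw":0},{"jaw":0.8,"x":0,"y":-0.1,"z":0.1,"yaw":0},{"jaw":0.8,"x":0,"y":-0.1,"z":0.1,"yaw":0},{"jaw":0.8,"x":0,"y":-0.1,"z":0.1,"yaw":0},{"jaw":0.8,"x":0,"y":-0.1,"z":0.1,"yaw":0},{"jaw":0.8,"x":0,"y":-0.1,"z":0.1,"yaw":0},{"jaw":0.8,"x":0,"y":-0.1,"z":0.1,"yaw":0}]' 60
python3 -c "
from h import *
shift([.5173,.2525,.096],np.radians(-21.5));print(bot.get_state()['grasp_force'])"
```

```text
time: 3.15
tool_pos: [0.517, 0.2523, 0.0964]
ee_rot: [0.827, 0.563, 0.001, 0.0]
wrist_force: [-2.1, 0.2, 5.7]
finger_gap: 0.156
grasp_force: 59.4
shift x y z cm [0.03 0.02 0.04] yaw -0.001 tcp [0.517  0.2523 0.0964] q [0.32 0.25 1.78 0.   1.11 0.69] F [-2.12  0.21  5.74]
59.42885756492615
```

```bash
python3 -m crank '[{"jaw":0.8,"x":0,"y":0,"z":-0.3,"yaw":0},{"jaw":0.8,"x":0,"y":0,"z":-0.8,"yaw":0},{"jaw":0.8,"x":0,"y":0,"z":-1.5,"yaw":0},{"jaw":0.8,"x":0,"y":0,"z":-2.5,"yaw":0},{"jaw":0.8,"x":0,"y":0,"z":-4,"yaw":0},{"jaw":0.8,"x":0,"y":0,"z":-6,"yaw":0},{"jaw":0.8,"x":0,"y":0,"z":-8.5,"yaw":0},{"jaw":0.8,"x":0,"y":0,"z":-11,"yaw":0},{"jaw":0.8,"x":0,"y":0,"z":-12,"yaw":0},{"jaw":0.8,"x":0,"y":0,"z":-12,"yaw":0},{"jaw":0.8,"x":0,"y":0,"z":-12,"yaw":0},{"jaw":0.8,"x":0,"y":0,"z":-12,"yaw":0}]' 60
python3 - <<'E'
from h import *
# slide start: near end of line. riser yaw -7.3deg; hole at about plate_mid; start 32 mm toward -y
a=np.radians(7.3);ey=np.array([np.sin(a),np.cos(a)])
p=np.array([.557,-.2185])-ey*.025;print(p)
shift([*p,.2],np.radians(-7.3));print(bot.get_state()['grasp_force'])
E
```

```text
time: 4.15
tool_pos: [0.5155, 0.2516, 0.2135]
ee_rot: [0.827, 0.562, -0.001, -0.0]
wrist_force: [-0.7, 0.1, -1.4]
finger_gap: 0.152
grasp_force: 58.5
[ 0.55382338 -0.24329736]
shift x y z cm [-44.63  21.74   1.39] yaw -0.249 tcp [0.5155 0.2516 0.2135] q [ 0.32  0.12  1.69 -0.    1.33  0.69] F [-0.72  0.06 -1.39]
58.54890167713165
```

```bash
python3 -m crank '[{"jaw":0.8,"x":-2,"y":1,"z":0,"yaw":-0.02},{"jaw":0.8,"x":-5,"y":2.4,"z":0,"yaw":-0.05},{"jaw":0.8,"x":-8.5,"y":4.1,"z":0,"yaw":-0.08},{"jaw":0.8,"x":-12,"y":5.8,"z":0,"yaw":-0.1},{"jaw":0.8,"x":-15.5,"y":7.5,"z":0,"yaw":-0.12},{"jaw":0.8,"x":-19,"y":9.2,"z":0,"yaw":-0.14},{"jaw":0.8,"x":-22.5,"y":10.9,"z":0,"yaw":-0.16},{"jaw":0.8,"x":-26,"y":12.6,"z":0,"yaw":-0.18},{"jaw":0.8,"x":-29.5,"y":14.3,"z":0,"yaw":-0.2},{"jaw":0.8,"x":-33,"y":16,"z":0,"yaw":-0.22},{"jaw":0.8,"x":-36.5,"y":17.7,"z":0,"yaw":-0.24},{"jaw":0.8,"x":-40,"y":19.4,"z":0,"yaw":-0.25},{"jaw":0.8,"x":-42.5,"y":20.7,"z":0,"yaw":-0.25},{"jaw":0.8,"x":-44,"y":21.4,"z":0,"yaw":-0.25},{"jaw":0.8,"x":-44.6,"y":21.7,"z":0,"yaw":-0.25},{"jaw":0.8,"x":-44.6,"y":21.7,"z":0,"yaw":-0.25},{"jaw":0.8,"x":-44.6,"y":21.7,"z":0,"yaw":-0.25},{"jaw":0.8,"x":-44.6,"y":21.7,"z":0,"yaw":-0.25}]' 60
python3 - <<'E'
from h import *;import pickle
shift([.5538,-.2433,.2],np.radians(-7.3));print(bot.get_state()['grasp_force'])
c=bot.camera_info("wrist");w=bot.grab_frame("wrist");cv2.imwrite("pics/w2.png",w)
pickle.dump(c,open("w2.pkl","wb"))
for n in("scene","side"):cv2.imwrite(f"pics/{n}2.png",bot.grab_frame(n))
s=cv2.resize(cv2.imread("pics/scene2.png")[170:360,210:370],None,fx=3,fy=3)
d=cv2.resize(cv2.imread("pics/side2.png")[80:220,250:350],None,fx=3,fy=3)
print(s.shape,d.shape)
o=np.zeros((570,790,3),np.uint8);o[:570,:480]=s;o[:420,490:790]=d;cv2.imwrite("pics/c2.png",o)
E
```

```text
time: 5.65
tool_pos: [0.5545, -0.2407, 0.2148]
ee_rot: [0.75, 0.662, 0.0, -0.001]
wrist_force: [0.0, 0.2, -2.2]
finger_gap: 0.152
grasp_force: 58.5
shift x y z cm [-0.27 -0.03  1.48] yaw 0.003 tcp [ 0.5545 -0.2407  0.2148] q [-0.54  0.19  1.61  0.    1.34 -0.42] F [ 0.    0.22 -2.25]
58.54902684688568
(570, 480, 3) (420, 300, 3)
```

View pics/w2.png

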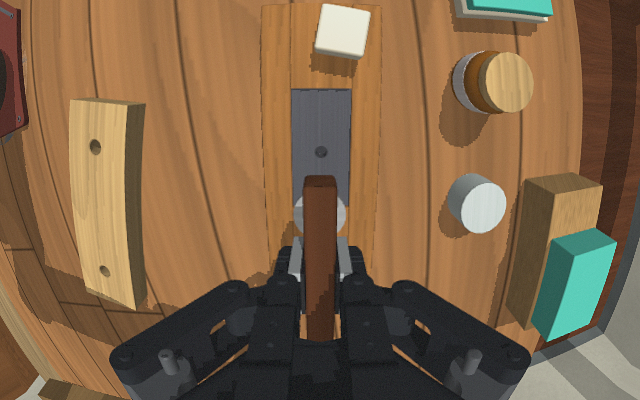

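View pics/c2.png

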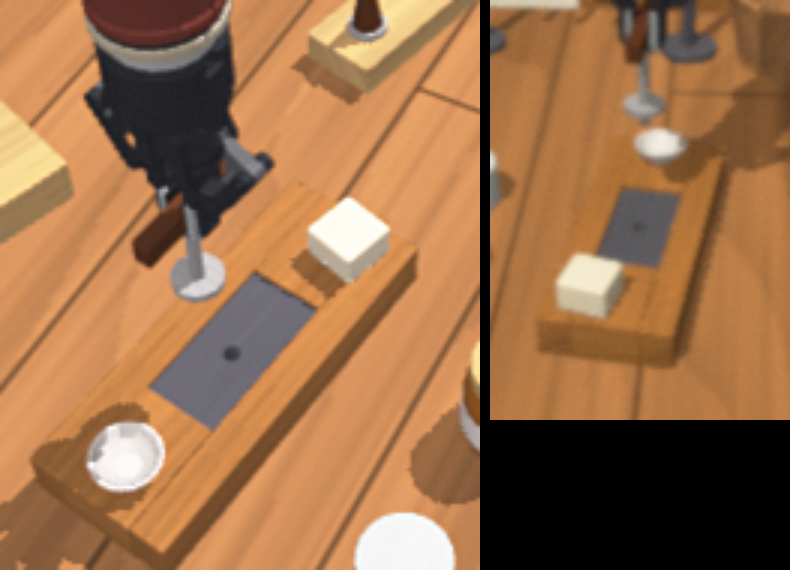

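The wrist view shows the plate between columns 291 and 352, with its far edge at row 89, the hole at (321,152) and the collar centred near (320,214). In the scene view the hole is at about (287.3,287.7), and the stand hangs upright above the riser.

```bash
python3 - <<'E'
from h import *;import pickle
np.set_printoptions(precision=4,suppress=True)
c=pickle.load(open("w2.pkl","rb"));im=cv2.imread("pics/w2.png")
h=cv2.cvtColor(im,cv2.COLOR_BGR2HSV)
pm=((h[...,1]<70)&(im.max(2)<125)).astype(np.uint8)*255
E=[]
for v in range(96,172,5):
    u=np.where(pm[v,270:370])[0]+270
    a,b=wplane(c,u.min()-.5,v,.036),wplane(c,u.max()+.5,v,.036); E.append((*((a+b)/2)[:2],np.linalg.norm(a-b)*1e3))
E=np.array(E);print(E[::3]);f=np.polyfit(E[:,1],E[:,0],1);print("line x=%.4f*y+%.4f deg %.2f"%(*f,np.degrees(np.arctan(f[0]))))
u=np.where(pm[120:180].any(0))[0]
g=im[135:168,305:338].max(2);dk=(g<65).astype(np.uint8);M=cv2.moments(dk,True);print(g.min(),np.median(g),dk.sum())
hu,hv=305+M["m10"]/M["m00"],135+M["m01"]/M["m00"];print("hole px",hu,hv,wplane(c,hu,hv,.036), "line x there",np.polyval(f,wplane(c,hu,hv,.036)[1]))
v=np.where(pm[60:130,321])[0].min()+60;far=wplane(c,321,v-.5,.036);print("far edge",v,far)
for n in("scene","side"):
    cc=bot.camera_info(n);print(n,plane(cc,*((287.3,287.7) if n=="scene" else (250+149/3,80+226/3)),.036))
# bar top and collar in the hand
z=.2148+.011+.010
for v in(190,230): 
    r=np.where((im[v,295:345,2]>im[v,295:345,0].astype(int)+15)&(im[v,295:345,2]<110))[0]+295
    print("bar",r.min(),r.max(),wplane(c,(r.min()+r.max())/2,v,z))
zc=.2148-.0824+.022
print("collar L/R",[wplane(c,u,214,zc) for u in(294,346)], "tcp",bot.get_state()["tool_pos"])
E
```

```text
[[ 0.5655 -0.164  59.8918]
 [ 0.5636 -0.1791 60.2655]
 [ 0.5617 -0.1943 60.7368]
 [ 0.5603 -0.2098 60.2821]
 [ 0.5578 -0.2253 59.9093]
 [ 0.5558 -0.2412 60.6733]]
line x=0.1247*y+0.5859 deg 7.11
44 97.0 33
hole px 321.5151515151515 153.9090909090909 [ 0.5591 -0.2233  0.036 ] line x there 0.5580848257911806
far edge 89 [ 0.5669 -0.1569  0.036 ]
scene [ 0.5594 -0.2222  0.036 ]
side [ 0.5574 -0.2175  0.036 ]
bar 303 336 [ 0.5602 -0.1977  0.2358]
bar 304 336 [ 0.5583 -0.2146  0.2358]
collar L/R [array([ 0.5376, -0.2387,  0.1544]), array([ 0.5727, -0.2431,  0.1544])] tcp [ 0.5548 -0.241   0.2154]
```

```bash
python3 -c "
from h import *
shift([.5551,-.247,.123],np.radians(-7.1))"
```

```text
shift x y z cm [-0.59  0.11  9.24] yaw -0.0 tcp [ 0.5548 -0.241   0.2154] q [-0.54  0.19  1.61  0.    1.34 -0.42] F [-0.25 -0.24 -2.08]
```

```bash
python3 -m crank '[{"jaw":0.8,"x":-0.6,"y":0.1,"z":1,"yaw":0},{"jaw":0.8,"x":-0.6,"y":0.1,"z":3,"yaw":0},{"jaw":0.8,"x":-0.6,"y":0.1,"z":5,"yaw":0},{"jaw":0.8,"x":-0.6,"y":0.1,"z":7,"yaw":0},{"jaw":0.8,"x":-0.6,"y":0.1,"z":8.2,"yaw":0},{"jaw":0.8,"x":-0.6,"y":0.1,"z":8.8,"yaw":0},{"jaw":0.8,"x":-0.6,"y":0.1,"z":9.1,"yaw":0},{"jaw":0.8,"x":-0.6,"y":0.1,"z":9.1,"yaw":0},{"jaw":0.8,"x":-0.6,"y":0.1,"z":9.1,"yaw":0},{"jaw":0.8,"x":-0.6,"y":0.1,"z":9.1,"yaw":0}]' 60
python3 -c "
from h import *
shift([.5551,-.247,.1184],np.radians(-7.1))"
```

```text
time: 6.63
tool_pos: [0.5557, -0.2491, 0.1258]
ee_rot: [0.75, 0.661, 0.0, 0.001]
wrist_force: [-0.2, -0.6, -1.0]
finger_gap: 0.151
grasp_force: 58.5
shift x y z cm [ 0.21 -0.08  0.74] yaw -0.002 tcp [ 0.5557 -0.2491  0.1258] q [-0.55  0.28  1.67 -0.    1.18 -0.42] F [-0.22 -0.57 -0.98]
```

```bash
python3 -m crank '[{"jaw":0.8,"x":0,"y":-0.1,"z":0.2,"yaw":0},{"jaw":0.8,"x":0,"y":-0.1,"z":0.4,"yaw":0},{"jaw":0.8,"x":0,"y":-0.1,"z":0.5,"yaw":0},{"jaw":0.8,"x":0,"y":-0.1,"z":0.5,"yaw":0}]' 60
python3 -c "
from h import *
shift([.5551,-.247,.1184],np.radians(-7.1))"
```

```text
time: 6.97
tool_pos: [0.5536, -0.2484, 0.1191]
ee_rot: [0.75, 0.661, -0.0, -0.0]
wrist_force: [0.2, 1.0, -1.5]
finger_gap: 0.151
grasp_force: 58.5
shift x y z cm [0.16 0.13 0.07] yaw -0.002 tcp [ 0.5536 -0.2484  0.1191] q [-0.55  0.29  1.68 -0.    1.17 -0.43] F [ 0.19  0.98 -1.52]
```

```bash
python3 -m crank '[{"jaw":0.8,"x":0,"y":0,"z":0.05,"yaw":0},{"jaw":0.8,"x":0,"y":0,"z":0.1,"yaw":0},{"jaw":0.8,"x":0,"y":0,"z":0.1,"yaw":0}]' 60
python3 -c "
from h import *
shift([.5551,-.247,.1184],np.radians(-7.1))"
```

```text
time: 7.22
tool_pos: [0.5538, -0.2485, 0.1183]
ee_rot: [0.75, 0.661, -0.0, 0.0]
wrist_force: [0.3, 0.2, -2.1]
finger_gap: 0.154
grasp_force: 58.6
shift x y z cm [ 0.17  0.11 -0.01] yaw -0.002 tcp [ 0.5538 -0.2485  0.1183] q [-0.55  0.29  1.68 -0.    1.17 -0.43] F [ 0.27  0.19 -2.12]
```

```bash
python3 -m crank '[{"jaw":0.8,"x":0,"y":0.1,"z":0,"yaw":0},{"jaw":0.8,"x":0,"y":0.1,"z":0.05,"yaw":0},{"jaw":0.8,"x":0,"y":0.1,"z":0.05,"yaw":0}]' 60
python3 -c "
from h import *
shift([.5551,-.247,.1184],np.radians(-7.1))"
```

```text
time: 7.47
tool_pos: [0.555, -0.2488, 0.1183]
ee_rot: [0.75, 0.661, 0.0, 0.0]
wrist_force: [-1.6, 0.6, 1.2]
finger_gap: 0.147
grasp_force: 59.1
shift x y z cm [ 0.17 -0.01 -0.01] yaw -0.002 tcp [ 0.555  -0.2488  0.1183] q [-0.55  0.29  1.68 -0.    1.17 -0.42] F [-1.63  0.61  1.2 ]
```

```bash
python3 -m crank '[{"jaw":0.8,"x":0,"y":0,"z":0.05,"yaw":0},{"jaw":0.8,"x":0,"y":0,"z":0.05,"yaw":0}]' 60
python3 -c "
from h import *
shift([.5551,-.247,.1184],np.radians(-7.1))"
```

```text
time: 7.63
tool_pos: [0.5551, -0.2488, 0.1182]
ee_rot: [0.75, 0.661, 0.0, 0.0]
wrist_force: [-2.2, 1.0, 4.5]
finger_gap: 0.15
grasp_force: 59.6
shift x y z cm [ 0.18 -0.03 -0.02] yaw -0.002 tcp [ 0.5551 -0.2488  0.1182] q [-0.55  0.29  1.68 -0.    1.17 -0.42] F [-2.18  0.98  4.53]
```

Light contact, about 6 N. I'll slide along the centre line.

```bash
python3 -m crank '[{"jaw":0.8,"x":0.1,"y":0,"z":0,"yaw":0},{"jaw":0.8,"x":0.2,"y":0,"z":0,"yaw":0},{"jaw":0.8,"x":0.3,"y":0,"z":0,"yaw":0},{"jaw":0.8,"x":0.4,"y":0,"z":0,"yaw":0},{"jaw":0.8,"x":0.5,"y":0,"z":0,"yaw":0},{"jaw":0.8,"x":0.6,"y":0,"z":0,"yaw":0},{"jaw":0.8,"x":0.7,"y":0,"z":0,"yaw":0},{"jaw":0.8,"x":0.8,"y":0,"z":0,"yaw":0},{"jaw":0.8,"x":0.9,"y":0,"z":0,"yaw":0},{"jaw":0.8,"x":1,"y":0,"z":0,"yaw":0},{"jaw":0.8,"x":1.1,"y":0,"z":0,"yaw":0},{"jaw":0.8,"x":1.2,"y":0,"z":0,"yaw":0}]' 60
python3 -c "
from h import *
shift([.558,-.223,.1184],np.radians(-7.1))"
```

```text
time: 8.63
tool_pos: [0.5571, -0.2377, 0.1182]
ee_rot: [0.75, 0.661, 0.0, 0.002]
wrist_force: [0.1, -2.7, 4.6]
finger_gap: 0.153
grasp_force: 59.6
shift x y z cm [ 1.47 -0.1  -0.03] yaw -0.002 tcp [ 0.5571 -0.2377  0.1182] q [-0.53  0.29  1.69 -0.    1.17 -0.41] F [ 0.11 -2.7   4.6 ]
```

```bash
python3 -m crank '[{"jaw":0.8,"x":0.1,"y":-0.03,"z":0,"yaw":0},{"jaw":0.8,"x":0.2,"y":-0.05,"z":0,"yaw":0},{"jaw":0.8,"x":0.3,"y":-0.05,"z":0,"yaw":0},{"jaw":0.8,"x":0.4,"y":-0.05,"z":0,"yaw":0},{"jaw":0.8,"x":0.5,"y":-0.05,"z":0,"yaw":0},{"jaw":0.8,"x":0.6,"y":-0.05,"z":0,"yaw":0},{"jaw":0.8,"x":0.7,"y":-0.05,"z":0,"yaw":0},{"jaw":0.8,"x":0.8,"y":-0.05,"z":0,"yaw":0}]' 60
python3 -c "
from h import *
shift([.558,-.223,.1184],np.radians(-7.1))"
```

```text
time: 9.3
tool_pos: [0.5576, -0.2296, 0.1181]
ee_rot: [0.75, 0.661, 0.0, 0.001]
wrist_force: [-1.1, -5.4, 5.6]
finger_gap: 0.149
grasp_force: 59.7
shift x y z cm [ 0.66 -0.04 -0.03] yaw -0.002 tcp [ 0.5576 -0.2296  0.1181] q [-0.52  0.28  1.69 -0.    1.17 -0.39] F [-1.06 -5.36  5.61]
```

```bash
python3 -m crank '[{"jaw":0.8,"x":0.1,"y":0,"z":0.02,"yaw":0},{"jaw":0.8,"x":0.2,"y":0,"z":0.02,"yaw":0},{"jaw":0.8,"x":0.3,"y":0,"z":0.02,"yaw":0}]' 60
python3 -c "
from h import *
shift([.558,-.223,.1184],np.radians(-7.1))"
```

```text
time: 9.55
tool_pos: [0.558, -0.2268, 0.1181]
ee_rot: [0.75, 0.661, 0.0, 0.002]
wrist_force: [0.3, -4.5, 6.1]
finger_gap: 0.155
grasp_force: 59.7
shift x y z cm [ 0.37 -0.05 -0.03] yaw -0.002 tcp [ 0.558  -0.2268  0.1181] q [-0.52  0.28  1.7  -0.    1.16 -0.39] F [ 0.32 -4.46  6.12]
```

```bash
python3 -m crank '[{"jaw":0.8,"x":0.1,"y":-0.02,"z":0.0,"yaw":0},{"jaw":0.8,"x":0.2,"y":-0.03,"z":0.0,"yaw":0}]' 60
python3 -c "
from h import *
shift([.558,-.223,.1184],np.radians(-7.1))"
```

```text
time: 9.72
tool_pos: [0.558, -0.2246, 0.118]
ee_rot: [0.75, 0.661, 0.0, 0.001]
wrist_force: [-0.2, -3.2, 4.7]
finger_gap: 0.158
grasp_force: 59.5
shift x y z cm [ 0.16 -0.02 -0.04] yaw -0.002 tcp [ 0.558  -0.2246  0.118 ] q [-0.51  0.28  1.7  -0.    1.16 -0.39] F [-0.16 -3.18  4.68]
```

```bash
python3 -m crank '[{"jaw":0.8,"x":0.1,"y":0,"z":0.0,"yaw":0},{"jaw":0.8,"x":0.2,"y":0,"z":0.0,"yaw":0}]' 60
python3 -c "
from h import *
shift([.558,-.223,.1184],np.radians(-7.1))"
```

```text
time: 9.88
tool_pos: [0.557, -0.2208, 0.1163]
ee_rot: [0.75, 0.661, 0.0, -0.001]
wrist_force: [-0.2, -0.2, -1.1]
finger_gap: 0.152
grasp_force: 58.5
shift x y z cm [-0.21  0.13 -0.21] yaw -0.002 tcp [ 0.557  -0.2208  0.1163] q [-0.51  0.28  1.7   0.    1.17 -0.38] F [-0.17 -0.19 -1.07]
```

The tip dropped into the hole: z fell 1.7 mm and the force went away. Next I'll push in gently.

```bash
python3 -m crank '[{"jaw":0.8,"x":0,"y":0,"z":0.1,"yaw":0},{"jaw":0.8,"x":0,"y":0,"z":0.2,"yaw":0},{"jaw":0.8,"x":0,"y":0,"z":0.2,"yaw":0}]' 60
```

```text
time: 10.13
tool_pos: [0.5569, -0.2208, 0.1138]
ee_rot: [0.75, 0.661, 0.0, -0.001]
wrist_force: [0.8, 0.0, -1.7]
finger_gap: 0.152
grasp_force: 58.5
```

Free, about 4 mm deep. I'll keep going.

```bash
python3 -m crank '[{"jaw":0.8,"x":0,"y":0,"z":0.1,"yaw":0},{"jaw":0.8,"x":0,"y":0,"z":0.2,"yaw":0},{"jaw":0.8,"x":0,"y":0,"z":0.3,"yaw":0},{"jaw":0.8,"x":0,"y":0,"z":0.3,"yaw":0}]' 60
```

```text
time: 10.47
tool_pos: [0.5572, -0.2214, 0.1117]
ee_rot: [0.75, 0.661, 0.0, -0.0]
wrist_force: [-0.4, 1.1, -2.2]
finger_gap: 0.152
grasp_force: 58.5
```

```bash
python3 -m crank '[{"jaw":0.8,"x":0,"y":0,"z":0.1,"yaw":0},{"jaw":0.8,"x":0,"y":0,"z":0.2,"yaw":0},{"jaw":0.8,"x":0,"y":0,"z":0.3,"yaw":0},{"jaw":0.8,"x":0,"y":0,"z":0.3,"yaw":0}]' 60
```

```text
time: 10.8
tool_pos: [0.5574, -0.2216, 0.1089]
ee_rot: [0.75, 0.661, 0.0, -0.0]
wrist_force: [1.8, 0.3, -1.6]
finger_gap: 0.153
grasp_force: 58.6
```

```bash
python3 -m crank '[{"jaw":0.8,"x":0,"y":0,"z":0.1,"yaw":0},{"jaw":0.8,"x":0,"y":0,"z":0.2,"yaw":0},{"jaw":0.8,"x":0,"y":0,"z":0.3,"yaw":0},{"jaw":0.8,"x":0,"y":0,"z":0.4,"yaw":0},{"jaw":0.8,"x":0,"y":0,"z":0.4,"yaw":0}]' 60
```

```text
time: 11.22
tool_pos: [0.5574, -0.2216, 0.1049]
ee_rot: [0.75, 0.661, 0.0, -0.0]
wrist_force: [2.1, 0.8, -2.2]
finger_gap: 0.149
grasp_force: 58.6
```

```bash
python3 -m crank '[{"jaw":0.8,"x":0,"y":0,"z":0.1,"yaw":0},{"jaw":0.8,"x":0,"y":0,"z":0.15,"yaw":0},{"jaw":0.8,"x":0,"y":0,"z":0.15,"yaw":0}]' 60
```

```text
time: 11.47
tool_pos: [0.5574, -0.2217, 0.1035]
ee_rot: [0.75, 0.661, 0.0, -0.0]
wrist_force: [1.6, 1.2, -2.7]
finger_gap: 0.15
grasp_force: 58.6
```

```bash
python3 -m crank '[{"jaw":0.8,"x":0,"y":0,"z":0.05,"yaw":0},{"jaw":0.8,"x":0,"y":0,"z":0.1,"yaw":0},{"jaw":0.8,"x":0,"y":0,"z":0.15,"yaw":0},{"jaw":0.8,"x":0,"y":0,"z":0.15,"yaw":0}]' 60
```

```text
time: 11.8
tool_pos: [0.5575, -0.2217, 0.1024]
ee_rot: [0.75, 0.661, 0.0, 0.0]
wrist_force: [1.3, 3.0, 1.9]
finger_gap: 0.154
grasp_force: 59.0
```

```bash
python3 -m crank '[{"jaw":0.8,"x":0,"y":0,"z":0.05,"yaw":0},{"jaw":0.8,"x":0,"y":0,"z":0.05,"yaw":0},{"jaw":0.8,"x":0,"y":0,"z":0.05,"yaw":0}]' 60
```

```text
time: 12.05
tool_pos: [0.5576, -0.2217, 0.1024]
ee_rot: [0.75, 0.661, 0.0, 0.0]
wrist_force: [-0.6, 4.1, 5.1]
finger_gap: 0.147
grasp_force: 59.6
```

```bash
python3 -m crank '[{"jaw":0.8,"x":0,"y":0,"z":0.05,"yaw":0},{"jaw":0.8,"x":0,"y":0,"z":0.1,"yaw":0},{"jaw":0.8,"x":0,"y":0,"z":0.1,"yaw":0}]' 60
python3 - <<'E'
from h import *
for i,n in enumerate(("scene","side")):
    im=bot.grab_frame(n); cr=im[170:360,210:370] if i==0 else im[80:220,250:350]
    cr=cv2.resize(cr,None,fx=3,fy=3)
    if i==0:o=np.zeros((570,790,3),np.uint8);o[:,:480]=cr
    else:o[:420,490:790]=cr
cv2.imwrite("pics/c3.png",o)
E
```

```text
time: 12.3
tool_pos: [0.5577, -0.2218, 0.1024]
ee_rot: [0.75, 0.661, 0.0, 0.0]
wrist_force: [-3.7, 5.3, 10.1]
finger_gap: 0.151
grasp_force: 60.5
```

View pics/c3.png

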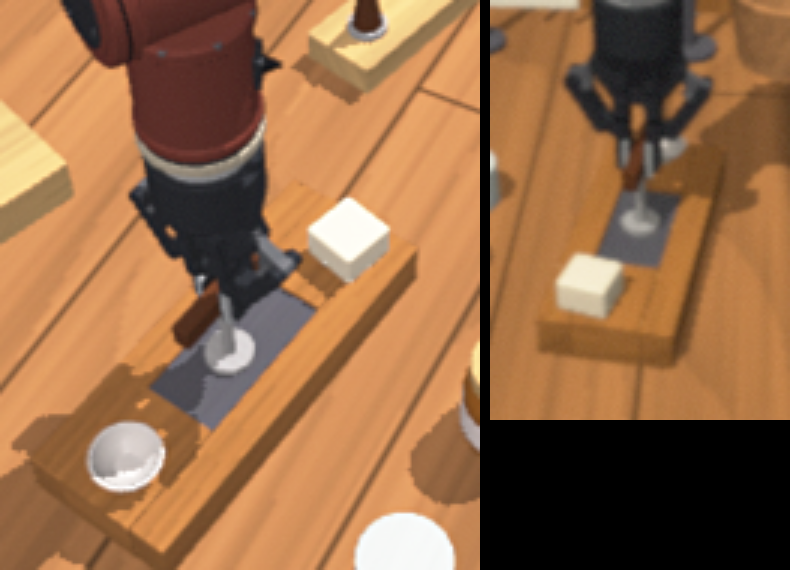

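The collar sits on the plate at the hole's place (crop 230,352), and nothing else has moved. I'll ease off, open and rise.

```bash
python3 -m crank '[{"jaw":0.8,"x":0,"y":0,"z":-0.1,"yaw":0},{"jaw":0.8,"x":0,"y":0,"z":-0.1,"yaw":0},{"jaw":1.6,"x":0,"y":0,"z":-0.1,"yaw":0},{"jaw":2.2,"x":0,"y":0,"z":-0.1,"yaw":0},{"jaw":3,"x":0,"y":0,"z":-0.1,"yaw":0},{"jaw":4,"x":0,"y":0,"z":-0.1,"yaw":0},{"jaw":5,"x":0,"y":0,"z":-0.1,"yaw":0},{"jaw":5,"x":0,"y":0,"z":-0.1,"yaw":0},{"jaw":5,"x":0,"y":0,"z":-0.1,"yaw":0},{"jaw":5,"x":0,"y":0,"z":-0.1,"yaw":0},{"jaw":5,"x":0,"y":0,"z":-1,"yaw":0},{"jaw":5,"x":0,"y":0,"z":-3,"yaw":0},{"jaw":5,"x":0,"y":0,"z":-6,"yaw":0},{"jaw":5,"x":0,"y":0,"z":-9,"yaw":0},{"jaw":5,"x":0,"y":0,"z":-12,"yaw":0},{"jaw":5,"x":0,"y":0,"z":-13,"yaw":0},{"jaw":5,"x":0,"y":0,"z":-13,"yaw":0},{"jaw":5,"x":0,"y":0,"z":-13,"yaw":0}]'
python3 - <<'E'
from h import *
for i,n in enumerate(("scene","side")):
    im=bot.grab_frame(n); cr=im[170:360,210:370] if i==0 else im[80:220,250:350]
    cr=cv2.resize(cr,None,fx=3,fy=3)
    if i==0:o=np.zeros((570,790,3),np.uint8);o[:,:480]=cr
    else:o[:420,490:790]=cr
cv2.imwrite("pics/c4.png",o)
E
```

```text
time: 13.9
tool_pos: [0.5575, -0.2218, 0.2308]
ee_rot: [0.75, 0.661, 0.0, 0.0]
wrist_force: [0.6, -0.2, -1.0]
finger_gap: 0.589
grasp_force: 0.0
```

View pics/c4.png

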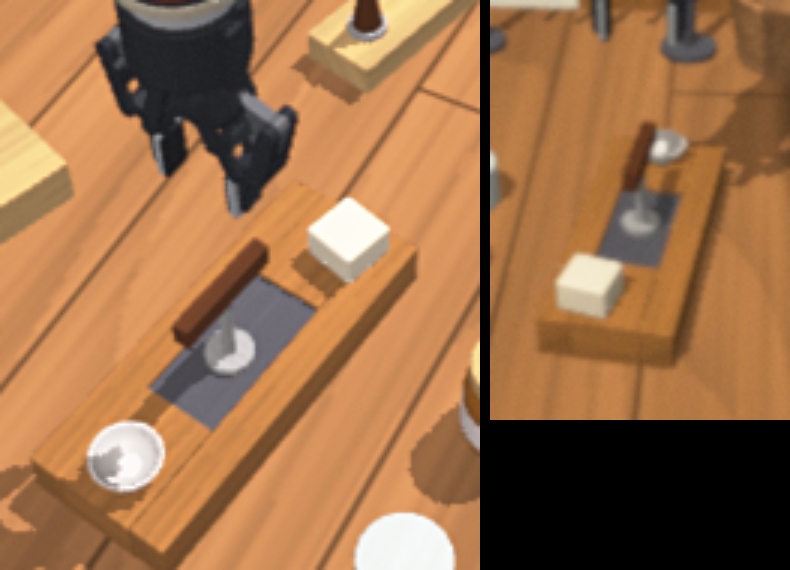

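The stand is upright with its collar flat on the plate (crop 230,352), the gripper is clear, and the box and dish are in place.

```bash
python3 -c "
from rig import bot
print(bot.hand_in())"
```

```text
the job is handed in; nothing more can be done
None
```

I slid the T-stand along the plate's centre line until its pin dropped into the hole, pushed it home with the collar flush, let go and handed the job in at about 14 s; measured force on the plate stayed near 12 N, and no other stock moved in the views I checked.

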